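Mesh a tap lever on its splined stem and press it home

ROBOT

A 6-joint arm with a two-finger parallel gripper is mounted at the origin on the work surface. World frame = base frame: x ahead of the robot, y to its left, z up, the work surface at z = 0. Lengths are in m, angles in rad, forces in N, time in s.
With the tool pointing down it reaches from about 0.35 to 0.975 m from the base axis. Payload 4.9 kg.
Tool frame: the origin (TCP) lies midway between the tips of the shut fingers; the grasp point (between the pads) lies manip.tcp_to_grasp behind it (manip.tcp_to_grasp is the distance from the TCP to the grasp point, in m); z points along the fingers, y is the line along which they close (so a half turn about z gives the same grasp; the last joint's range is limited). The gripper opens to 85 mm and grips with 20 to 120 N. Pads are 22 mm wide; open, the fingers measure 114 mm over their backs; the gripper's body (76 mm by 85 mm) begins 54 mm behind the grasp point. The pads swing forward as they close: fully open they stand 13 mm farther back than shut.
Start: joints at [-1.365, 0.053, 1.613, -0, 1.476, -0.119], TCP at [0.199, -0.592, 0.231] pointing down, gripper open.
Joint ranges: [-3.01, 3.01], [-1.01, 2.22], [0.06, 2.58], [-1.02, 4.17], [0.09, 2.62], [-3.14, 3.14]. Speed limits (rad/s): [2.57, 2.57, 3.14, 3.14, 3.14, 3.14].

INTERFACE

Orientations are given as a unit quaternion [w, x, y, z].
In Python, from plant import manip, grab_frame, calibration, job_done gives the robot as it stands.
- The arm moves only by the tool send_rows, never from a script. Its argument "rows" is a list of rows, each an object of numbers: "x", "y", "z": the shift along the tool's x, y, z normalised to -1 to 1, where 1 is 15 cm; "wx", "wy", "wz": the turn, a rotation vector about the tool's x, y, z normalised to -1 to 1, where 1 is pi/4 rad; "hand": the opening, from -1 (shut) to 1 (fully open). In form: [{"x": .., "y": .., "z": .., "wx": .., "wy": .., "wz": .., "hand": ..}, ...]. A call has exactly 10 rows; each row shifts and turns the commanded pose from where the row before left it, along the tool's axes as they then stand; what a row does not reach is not made up. A row lasts 1/12 s, in which the tool goes at most 41.7 mm and 7.16 degrees, less where a joint would pass 70% of its speed; a pose out of reach is approached as far as the arm can. A call with a number of a shift or a turn outside -1 to 1 is refused whole. A call with a gripper value outside its range is refused whole. The fingers move at their own pace and stop on an object; the grip force is fixed at half the most. Time passes only in rows, so rows that do not move let the fingers close, or fill a call up. It gives the time, the measured TCP pose, the force, the opening and the grip force at its end, in the units of the state.
- manip.state(): the state, without advancing time (a new reading comes with each control period).
- grab_frame(name): name is "scene" or "side" or "wrist"; returns the picture (480x640x3 uint8, blue, green, red); there is no depth.
- calibration(name): a dict with "camera_matrix" (3x3 intrinsics, pixels), "R" (3x3) and "t" (3): a world point X has camera coordinates R X + t. Camera axes: x right, y down, z forward; pixel columns grow to the right and rows downward; lengths in m; the calibration is good to about 2 mm. A picture is of the moment at which its call begins: read the wrist's pose just before it. calibration takes no time and is no camera call; for the wrist camera it gives the pose at the moment of the call.
- job_done(): hands the job in; it is judged then, once.
The state is a dict: "time": time; "joint_pos": joint angles; "joint_vel": joint speeds; "joint_efforts": joint torques, N m; "tool_pos": TCP position; "tool_rot": TCP orientation; "contact_force": force on the tool from outside, world axes, zero at the start; "ft_torque": the same for the moment, N m; "gripper_width": opening from 0.0 (shut) to 1.0 (fully open); "grasp_force": force on a finger pad.
Only numpy, scipy, OpenCV 4.12 (cv2) and the standard library are available. Lean on these libraries where they do the work, as an engineer would, in place of code of your own. Each camera call takes 0.05 s, during which the arm holds its last target. There are 200 camera calls.

TASK

The lever handle of the basin tap has only been stood on its splined stem, tooth upon tooth. Turn the lever round the short way towards the spout, feeling for the place near the spout where the splines mesh and the handle drops, then press the hub down until the handle is fully home on its stiff seal ring, the lever pointing roughly along the spout. Leave the other things where they are.

Things in the scene. Friction and masses are not known exactly. Their poses are not given: they have to be found in the camera images.
- handle: chrome lever handle, loose, standing on the tap's splined stem: round hub (54 mm diameter, 78 mm tall, hollow, closed flat top) and one flat lever, 22 mm wide, 14 mm thick. Origin: on the hub's axis at its lower rim; z up. The lever points along its -x, mid-thickness 55 mm above the origin, from 27 to 138 mm off the axis. Its 5 inner teeth are 72 degrees apart. 0.25 to 0.4 kg
- basin: white ceramic basin, fixed, 305 by 360 mm, 70 mm tall, with a chrome pillar tap (52 mm diameter) on its deck. Origin: on the tap's vertical axis at counter level; z up. The spout points along -x, 123 mm out, its top at most 125 mm above the counter. Bowl under the spout, x from -244 to -40 mm; deck from -40 to +60 mm; y from -180 to +180 mm
- spline (a point): on the tap's axis, top of the brass stem's 5 teeth, 168 mm above the counter, hidden in the hub (a smooth pilot goes on to 218 mm). The stem does not turn. Its angle can hardly be seen: the lever meshes within 12 degrees either side of the spout's direction, with about 4 degrees of play; the next meshing places are 72 degrees on
- hub_top (a point): centre of the flat top of the hub, 78 mm above the handle's origin: the place to press. The handle's origin is 163 mm above the counter while tooth stands on tooth; meshed, the handle drops by itself 7 to 9 mm, to the seal ring; fully home the origin is 146 mm above the counter
- lever_tip (a point): centre of the disc at the end of the lever, 124 mm from the hub's axis and 55 mm above the handle's origin. At the start it stands 27 to 46 degrees round from the spout's direction, anticlockwise seen from above
- spout (a point): top of the spout's outer end, 123 mm from the tap's axis
- seal_ring (a joint): black rubber seal ring (56 mm diameter, 6 mm thick) round the stem under the handle; value: how far it has been pushed down, 0 to 0.010 m. It is stiff: moves at about 9 N of downward push, stays where it is pushed, and stops at 0.010 with the handle home
- posy: glass jar with white flowers, 60 mm diameter, about 87 mm tall, loose on the basin's deck at its +y end. Origin: centre of its underside
- soap: bar of soap on a steel dish, 55 by 85 by 34 mm, loose on the basin's deck at its -y end. Origin: centre of its underside
- nailbrush: wooden nail brush, 40 by 90 by 28 mm, loose in the bowl. Origin: centre of its underside
- lotion: lotion bottle, 64 mm diameter, 190 mm tall, loose on the counter. Origin: centre of its underside
- foam_can: white can, 52 mm diameter, 150 mm tall, loose on the counter. Origin: centre of its underside
- tumbler: white tumbler, 72 mm diameter, 100 mm tall, loose on the counter. Origin: centre of its underside
- jar: glass jar with steel lid, 80 mm diameter, 85 mm tall, loose on the counter. Origin: centre of its underside
- screwdriver: screwdriver, 190 mm long, lying loose on the counter. Origin: under its middle
Not all that is in view belongs to the job. Leave any red, turquoise or yellow look-alike of the handle alone.

How it is judged:
By the outcome, as a careful person would: the job done as asked, in the order asked, and still so for the second after the job is handed in, with the robot touching nothing.
It also fails if it takes over 48 s, if anything falls off the work surface, if the arm or the gripper's body presses on something with over 40 N, if the wrist force passes 120 N, or if a joint passes its speed limit or range.

## Working session

There is one attempt and no reset: what is moved stays moved. The work goes in short steps, Python scripts to look and compute and a tool call to move; the robot and the scene stay as the last step left them, time stands still between calls to the robot, and variables do not carry over. Pictures are saved under pics/ and viewed, at most 10 in all, crops included, and the job is handed in when it is done.

Besides the shell and the picture viewer there is one more tool, called after "Request:" as a command line: name --argument value ..., lists and objects as JSON in quotes. send_rows: Moves the arm, as the interface text tells. Scaled input: -1 to 1 covers 15 cm each way for a shift and pi/4 rad each way for a turn. Its arguments: {"type":"object","properties":{"rows":{"type":"array","items":{"type":"object","properties":{"x":{"type":"number","minimum":-1,"maximum":1},"y":{"type":"number","minimum":-1,"maximum":1},"z":{"type":"number","minimum":-1,"maximum":1},"wx":{"type":"number","minimum":-1,"maximum":1},"wy":{"type":"number","minimum":-1,"maximum":1},"wz":{"type":"number","minimum":-1,"maximum":1},"hand":{"type":"number"}}}}},"required":["rows"]}

```bash
mkdir -p pics; python3 - <<'E'
from plant import manip, grab_frame, calibration
import cv2,numpy as np
s=manip.state(); print(s['time'],s['tool_pos'],s['tool_rot'],s['gripper_width'],manip.tcp_to_grasp)
a=grab_frame("scene");b=grab_frame("side")
cv2.imwrite("pics/a.png",a);cv2.imwrite("pics/b.png",b)
for n in("scene","side"):
    c=calibration(n);print(n,np.array(c["camera_matrix"]).round(1).tolist(),(-np.array(c["R"]).T@c["t"]).round(3),np.array(c["R"])[2].round(2))
E
```

```text
0.0 [ 0.19932186 -0.59170927  0.23004914] [-1.03968760e-03  9.86842345e-01  1.61682105e-01 -4.80882784e-05] 0.9998512477284014 0.0187
scene [[529.0, 0.0, 309.1], [0.0, 529.0, 232.7], [0.0, 0.0, 1.0]] [ 1.537 -0.525  1.125] [-0.69  0.33 -0.64]
side [[510.8, 0.0, 317.3], [0.0, 510.8, 242.1], [0.0, 0.0, 1.0]] [0.058 0.836 1.096] [ 0.35 -0.63 -0.69]
```

View pics/a.png

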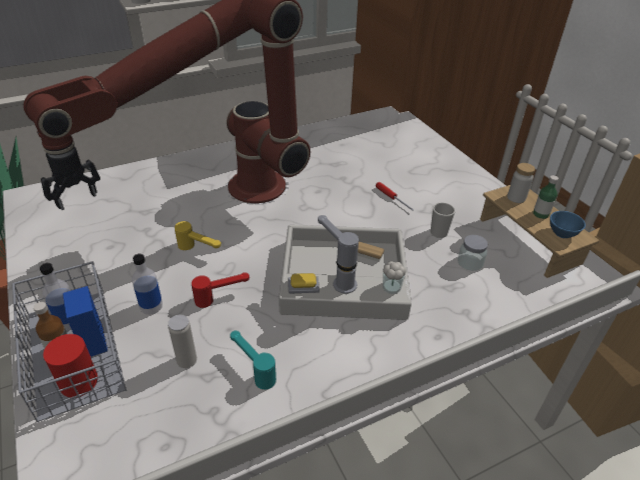

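View pics/b.png

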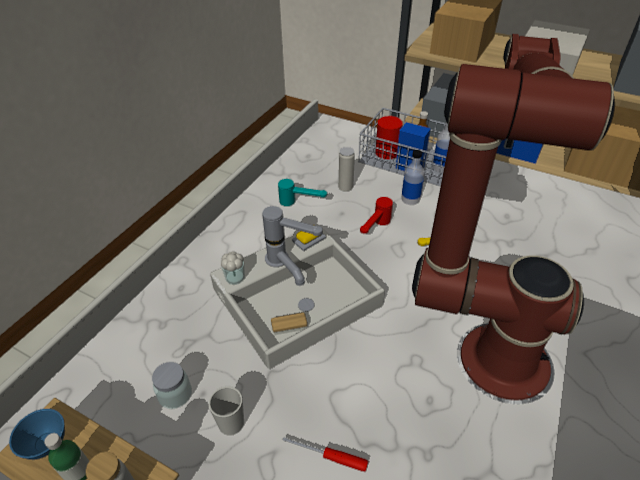

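Candidates: the yellow (190,236), red (215,287) and turquoise (258,362) levers are lying on the counter. The chrome one on the tap, hub at scene (347,245) and side (273,225), is the only one on a stem, so it is the one meant. I'll confirm it in one enlarged crop.

```bash
python3 - <<'E'
import cv2,numpy as np
a=cv2.imread("pics/a.png")[205:305,275:415];b=cv2.imread("pics/b.png")[195:365,205:390]
A=cv2.resize(a,(400,286),interpolation=cv2.INTER_CUBIC)
a2=cv2.resize(a,(700,500),interpolation=cv2.INTER_CUBIC) 
B=cv2.resize(b,None,fx=2.1,fy=3.0,interpolation=cv2.INTER_CUBIC)
# left: scene x2.9 ; right: side x2.1/x3
a3=cv2.resize(a,(406,500));B=cv2.resize(b,(389,500))
cv2.imwrite("pics/c.png",np.hstack([a3,B]))
E
```

```text
(no output)
```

View pics/c.png

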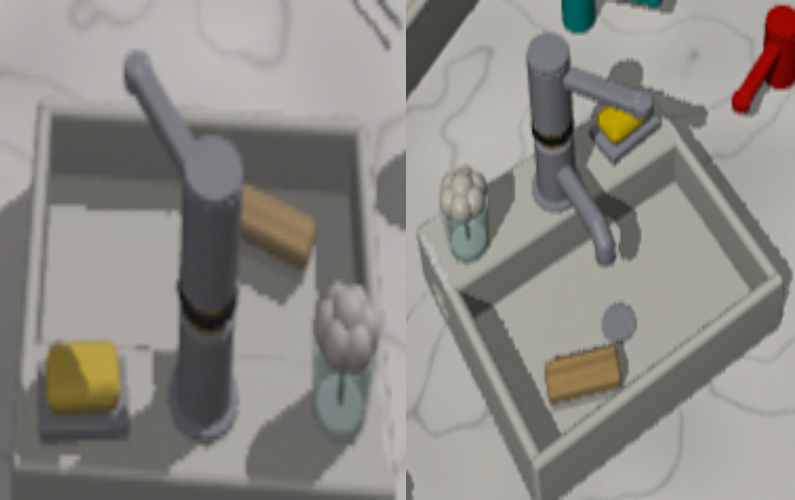

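The crop confirms the chrome handle on the tap. In the scene view the hub top is at about (348,239) and the lever tip at (323,219). In the side view they are at (273,212) and (317,230), with the spout end at (300,277). Next I fit the basin and lever poses.

```bash
cat > h.py <<'E'
import numpy as np
from plant import manip, calibration, grab_frame
from scipy.spatial.transform import Rotation as R
def proj(n,X,c={}):
    c=calibration(n); p=np.array(c["camera_matrix"])@(np.array(c["R"])@X+np.array(c["t"])); return p[:2]/p[2]
def rel(axis,yaw,p): 
    c,s=np.cos(yaw),np.sin(yaw); return np.array([axis[0]+c*p[0]-s*p[1],axis[1]+s*p[0]+c*p[1],p[2]])
E
python3 - <<'E'
from h import *
from scipy.optimize import least_squares
cal={n:calibration(n) for n in("scene","side")}
def P(n,X):
    c=cal[n]; p=np.array(c["camera_matrix"])@(np.array(c["R"])@X+np.array(c["t"])); return p[:2]/p[2]
obs=[("scene","h",(348.4,238.6)),("side","h",(273,212)),("scene","l",(322.6,219)),("side","l",(317.2,230)),("side","s",(299.6,276.6)),
("scene",(-.244,-.18,.07),(288.8,225)),("scene",(-.244,.18,.07),(399.8,230)),("scene",(.061,-.18,.07),(280.2,298)),("scene",(.061,.18,.07),(413,300)),
("side",(.061,.18,.07),(211,273)),("side",(-.244,.18,.07),(267.8,351)),("side",(-.244,-.18,.07),(385,287)),("side",(.061,-.18,.07),(335,239))]
def res(v,full=False):
    o=[]
    for n,k,px in obs:
        if k=="h":X=rel(v,v[2],(0,0,.241))
        elif k=="l":X=rel(v,v[2]+v[3],(-.124,0,.223))
        elif k=="s":X=rel(v,v[2],(-.118,0,.12))
        else:X=rel(v,v[2],k)
        o.append(P(n,X)-px)
    return np.array(o) if full else np.ravel(o)
for y0 in(0,.5,-.5):
    r=least_squares(res,[.75,0,y0,.6],loss="soft_l1");print(r.cost,r.x.round(4),np.degrees(r.x[2:]))
print(res(r.x,True).round(1).tolist())
v=r.x
print("tip",rel(v,v[2]+v[3],(-.124,0,.218)),manip.state()['joint_pos'])
E
```

```text
46.584691878573864 [ 0.6404  0.0208 -0.4758  0.5906] [-27.25953118  33.83974678]
46.58469187862718 [ 0.6404  0.0208 -0.4758  0.5906] [-27.2595305   33.83976445]
46.58469187866173 [ 0.6404  0.0208 -0.4758  0.5906] [-27.25953014  33.83976871]
[[-0.0, -2.3], [0.2, 1.6], [-0.5, -2.6], [1.0, 0.6], [0.3, -3.2], [-2.4, 0.8], [1.0, -0.6], [-1.4, -1.2], [-1.1, 1.2], [-1.5, 1.0], [-2.1, 1.0], [-1.6, -0.7], [-16.6, -15.6]]
tip [0.51724581 0.0066201  0.218     ] [-1.36498035e+00  5.33184037e-02  1.61417280e+00  4.58713697e-05
  1.47602363e+00 -1.19010618e-01]
```

Request:
send_rows --rows '[{"z": -0.23, "hand": -1}, {"z": -0.23, "hand": -1}, {"x": 0.17, "y": -0.137, "hand": -1}, {"x": 0.17, "y": -0.137, "hand": -1}, {"x": 0.17, "y": -0.137, "hand": -1}, {"x": 0.17, "y": -0.137, "hand": -1}, {"x": 0.17, "y": -0.137, "hand": -1}, {"x": 0.17, "y": -0.137, "hand": -1}, {"x": 0.17, "y": -0.137, "hand": -1}, {"x": 0.17, "y": -0.137, "hand": -1}]'

```text
invalid input at $.rows[0]: expected keys x, y, z, wx, wy, wz, hand
```

Request:
send_rows --rows '[{"x": 0.17, "y": -0.137, "hand": -1}, {"x": 0.17, "y": -0.137, "hand": -1}, {"x": 0.17, "y": -0.137, "hand": -1}, {"x": 0.17, "y": -0.137, "hand": -1}, {"x": 0.17, "y": -0.137, "hand": -1}, {"x": 0.17, "y": -0.137, "hand": -1}, {"x": 0.17, "y": -0.137, "hand": -1}, {"x": 0.17, "y": -0.137, "hand": -1}, {"wz": 0.13, "hand": -1}, {"wz": 0.135, "hand": -1}]'

```text
invalid input at $.rows[0]: expected keys x, y, z, wx, wy, wz, hand
```

```bash
cat >> h.py <<'E'
AX=np.array([.6404,.0208]); YAW=-.4758
def where():
    s=manip.state(); q=np.array(s['tool_rot']); r=R.from_quat(q[[1,2,3,0]]).as_matrix()
    d=r.T@(np.r_[AX,.0]-np.array(s['tool_pos']))
    print("t",round(s['time'],2),"pos",np.round(s['tool_pos'],4),"toolx yaw",np.degrees(np.arctan2(r[1,0],r[0,0])).round(2),"zax",r[:,2].round(3),"hub in tool",d.round(4),"F",np.round(s['contact_force'],1),"T",np.round(s['ft_torque'],2),"w",s['gripper_width'])
    return s,r
E
python3 -c "from h import *;where()"
```

```text
t 0.1 pos [ 0.1994 -0.5917  0.2302] toolx yaw 18.61 zax [-0.     0.002 -1.   ] hub in tool [ 0.6134 -0.4393  0.2312] F [ 0.2  0.3 -0.6] T [ 0.01 -0.    0.01] w 1.003178745883606
```

Request:
send_rows --rows '[{"x": 0, "y": 0, "z": -0.23, "wx": 0, "wy": 0, "wz": 0, "hand": -1}, {"x": 0, "y": 0, "z": -0.23, "wx": 0, "wy": 0, "wz": 0, "hand": -1}, {"x": 0.17, "y": -0.137, "z": 0, "wx": 0, "wy": 0, "wz": 0, "hand": -1}, {"x": 0.17, "y": -0.137, "z": 0, "wx": 0, "wy": 0, "wz": 0, "hand": -1}, {"x": 0.17, "y": -0.137, "z": 0, "wx": 0, "wy": 0, "wz": 0, "hand": -1}, {"x": 0.17, "y": -0.137, "z": 0, "wx": 0, "wy": 0, "wz": 0, "hand": -1}, {"x": 0.17, "y": -0.137, "z": 0, "wx": 0, "wy": 0, "wz": 0, "hand": -1}, {"x": 0.17, "y": -0.137, "z": 0, "wx": 0, "wy": 0, "wz": 0, "hand": -1}, {"x": 0.17, "y": -0.137, "z": 0, "wx": 0, "wy": 0, "wz": 0, "hand": -1}, {"x": 0.17, "y": -0.137, "z": 0, "wx": 0, "wy": 0, "wz": 0, "hand": -1}]'

```text
time: 0.93
tool_pos: [0.3407, -0.3697, 0.2997]
tool_rot: [-0.0, 0.987, 0.162, -0.0]
contact_force: [1.1, -0.4, 0.3]
gripper_width: 0.0
grasp_force: 0.0
```

Request:
send_rows --rows '[{"x": 0.17, "y": -0.137, "z": 0, "wx": 0, "wy": 0, "wz": 0, "hand": -1}, {"x": 0.17, "y": -0.137, "z": 0, "wx": 0, "wy": 0, "wz": 0, "hand": -1}, {"x": 0.17, "y": -0.137, "z": 0, "wx": 0, "wy": 0, "wz": 0, "hand": -1}, {"x": 0.17, "y": -0.137, "z": 0, "wx": 0, "wy": 0, "wz": 0, "hand": -1}, {"x": 0.17, "y": -0.137, "z": 0, "wx": 0, "wy": 0, "wz": 0, "hand": -1}, {"x": 0.17, "y": -0.137, "z": 0, "wx": 0, "wy": 0, "wz": 0, "hand": -1}, {"x": 0.17, "y": -0.137, "z": 0, "wx": 0, "wy": 0, "wz": 0, "hand": -1}, {"x": 0.17, "y": -0.137, "z": 0, "wx": 0, "wy": 0, "wz": 0, "hand": -1}, {"x": 0, "y": 0, "z": 0, "wx": 0, "wy": 0, "wz": 0.13, "hand": -1}, {"x": 0, "y": 0, "z": 0, "wx": 0, "wy": 0, "wz": 0.135, "hand": -1}]'

```text
time: 1.77
tool_pos: [0.4816, -0.1486, 0.2996]
tool_rot: [-0.0, 0.998, 0.058, -0.001]
contact_force: [-0.6, 0.0, -0.5]
gripper_width: 0.001
grasp_force: 0.0
```

```bash
python3 -c "
from h import *
where()
import cv2
c=calibration('wrist')
cv2.imwrite('pics/w.png',grab_frame('wrist'))
for X in (rel(AX,0,(0,0,.241)),rel(AX,YAW+.59,(-.124,0,.225))): print(proj('wrist',X).round())"
```

```text
t 1.77 pos [ 0.4816 -0.1486  0.2996] toolx yaw 6.61 zax [-0.001  0.001 -1.   ] hub in tool [ 0.1775 -0.1498  0.2996] F [-0.6  0.  -0.5] T [ 0.04 -0.02 -0.03] w 0.0011303618862279422
[ -27. -118.]
[ 57. 167.]
```

View pics/w.png

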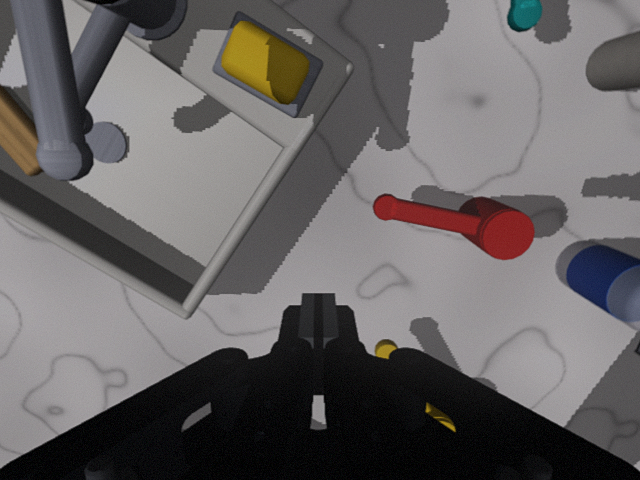

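The wrist view shows the lever tip at (62,158), against (57,167) predicted, so the pose estimate is good. I'll come down beside the lever.

Request:
send_rows --rows '[{"x": 0.13, "y": -0.166, "z": 0, "wx": 0, "wy": 0, "wz": 0, "hand": -1}, {"x": 0.13, "y": -0.166, "z": 0, "wx": 0, "wy": 0, "wz": 0, "hand": -1}, {"x": 0.13, "y": -0.166, "z": 0, "wx": 0, "wy": 0, "wz": 0, "hand": -1}, {"x": 0.13, "y": -0.166, "z": 0, "wx": 0, "wy": 0, "wz": 0, "hand": -1}, {"x": 0, "y": 0, "z": 0.175, "wx": 0, "wy": 0, "wz": 0, "hand": -1}, {"x": 0, "y": 0, "z": 0.175, "wx": 0, "wy": 0, "wz": 0, "hand": -1}, {"x": 0, "y": 0, "z": 0.175, "wx": 0, "wy": 0, "wz": 0, "hand": -1}, {"x": 0, "y": 0, "z": 0.175, "wx": 0, "wy": 0, "wz": 0, "hand": -1}, {"x": 0, "y": -0.06, "z": 0, "wx": 0, "wy": 0, "wz": 0, "hand": -1}, {"x": 0, "y": -0.06, "z": 0, "wx": 0, "wy": 0, "wz": 0, "hand": -1}]'

```text
time: 2.65
tool_pos: [0.5436, -0.0242, 0.1934]
tool_rot: [-0.001, 0.998, 0.058, -0.002]
contact_force: [0.9, 0.4, 0.4]
gripper_width: 0.001
grasp_force: 0.0
```

```bash
python3 -c "
from h import *
where()
import cv2
cv2.imwrite('pics/w2.png',grab_frame('wrist'))"
```

```text
t 2.65 pos [ 0.5436 -0.0242  0.1934] toolx yaw 6.68 zax [-0.004  0.001 -1.   ] hub in tool [ 0.1022 -0.0331  0.1931] F [0.9 0.4 0.4] T [ 0.   -0.05 -0.  ] w 0.0013476735491433254
```

View pics/w2.png

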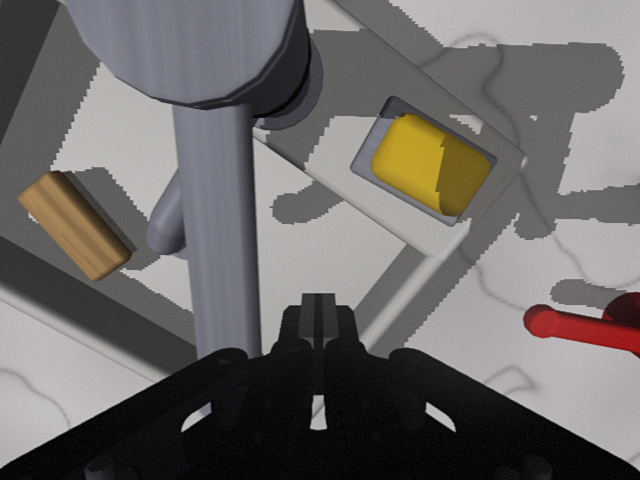

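Request:
send_rows --rows '[{"x": 0, "y": -0.018, "z": 0, "wx": 0, "wy": 0, "wz": 0, "hand": -1}, {"x": 0, "y": -0.018, "z": 0, "wx": 0, "wy": 0, "wz": 0, "hand": -1}, {"x": 0, "y": -0.018, "z": 0, "wx": 0, "wy": 0, "wz": 0, "hand": -1}, {"x": -0.0036, "y": -0.014, "z": 0, "wx": 0, "wy": 0, "wz": 0.0267, "hand": -1}, {"x": -0.0036, "y": -0.014, "z": 0, "wx": 0, "wy": 0, "wz": 0.0267, "hand": -1}, {"x": -0.0036, "y": -0.014, "z": 0, "wx": 0, "wy": 0, "wz": 0.0267, "hand": -1}, {"x": -0.0036, "y": -0.014, "z": 0, "wx": 0, "wy": 0, "wz": 0.0267, "hand": -1}, {"x": -0.0036, "y": -0.014, "z": 0, "wx": 0, "wy": 0, "wz": 0.0267, "hand": -1}, {"x": -0.0036, "y": -0.014, "z": 0, "wx": 0, "wy": 0, "wz": 0.0267, "hand": -1}, {"x": -0.0036, "y": -0.014, "z": 0, "wx": 0, "wy": 0, "wz": 0.0267, "hand": -1}]'

```text
time: 3.53
tool_pos: [0.5393, -0.0019, 0.1952]
tool_rot: [0.0, 1.0, -0.016, -0.0]
contact_force: [-0.4, 1.2, 0.2]
gripper_width: 0.003
grasp_force: 0.1
```

```bash
python3 -c "
from h import *
where()
import cv2
cv2.imwrite('pics/w3.png',grab_frame('wrist'))"
```

```text
t 3.53 pos [ 0.5393 -0.0019  0.1952] toolx yaw -1.85 zax [-0. -0. -1.] hub in tool [ 0.1003 -0.026   0.1952] F [-0.4  1.2  0.2] T [-0.05  0.04 -0.01] w 0.00264593180750865
```

View pics/w3.png

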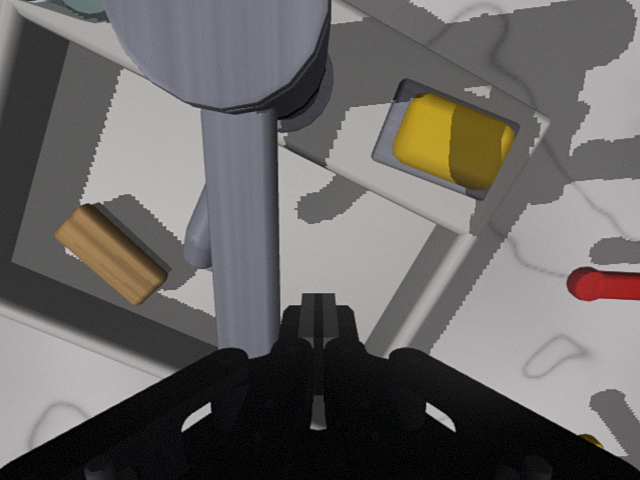

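In this view the lever (x 203–278) lies alongside the fingers (left edge about 283), parallel to the tool, just about touching.

Request:
send_rows --rows '[{"x": -0.003, "y": -0.0116, "z": 0, "wx": 0, "wy": 0, "wz": 0.0222, "hand": -1}, {"x": -0.003, "y": -0.0116, "z": 0, "wx": 0, "wy": 0, "wz": 0.0222, "hand": -1}, {"x": -0.003, "y": -0.0116, "z": 0, "wx": 0, "wy": 0, "wz": 0.0222, "hand": -1}, {"x": -0.003, "y": -0.0116, "z": 0, "wx": 0, "wy": 0, "wz": 0.0222, "hand": -1}, {"x": -0.003, "y": -0.0116, "z": 0, "wx": 0, "wy": 0, "wz": 0.0222, "hand": -1}, {"x": -0.003, "y": -0.0116, "z": 0, "wx": 0, "wy": 0, "wz": 0.0222, "hand": -1}, {"x": -0.003, "y": -0.0116, "z": 0, "wx": 0, "wy": 0, "wz": 0.0222, "hand": -1}, {"x": -0.003, "y": -0.0116, "z": 0, "wx": 0, "wy": 0, "wz": 0.0222, "hand": -1}, {"x": -0.003, "y": -0.0116, "z": 0, "wx": 0, "wy": 0, "wz": 0.0222, "hand": -1}, {"x": -0.003, "y": -0.0116, "z": 0, "wx": 0, "wy": 0, "wz": 0.0222, "hand": -1}]'

```text
time: 4.42
tool_pos: [0.5369, 0.0158, 0.1953]
tool_rot: [-0.0, 0.995, -0.103, 0.0]
contact_force: [-0.2, -0.8, -0.2]
gripper_width: 0.002
grasp_force: 0.1
```

```bash
cat > look.py <<'E'
from h import *
import cv2,sys,os
s,r=where()
# wrist-image signature: lever edges on row 200 (gradient), side-view patch saved for drop check
w=grab_frame('wrist'); d=grab_frame('side')
k=sys.argv[1]; cv2.imwrite(f'pics/k{k}w.png',w); cv2.imwrite(f'pics/k{k}d.png',d)
# hub-top height: match the top of the first side picture's hub in the new one
a=cv2.imread('pics/b.png')[200:238,262:285]
roi=d[190:250,255:295]
m=cv2.matchTemplate(cv2.resize(roi,None,fx=4,fy=4,interpolation=2),cv2.resize(a,None,fx=4,fy=4,interpolation=2),cv2.TM_CCOEFF_NORMED)
_,v,_,p=cv2.minMaxLoc(m); print('side hub shift px (x,y)',p[0]/4-7,p[1]/4-10,round(v,3))
E
python3 look.py 1; python3 -c "
from h import *
print(proj('side',np.r_[AX,.241])-proj('side',np.r_[AX,.233]))"
```

```text
t 4.42 pos [0.5369 0.0158 0.1953] toolx yaw -11.82 zax [ 0.  0. -1.] hub in tool [ 0.1003 -0.026   0.1953] F [-0.2 -0.8 -0.2] T [-0.08 -0.02  0.03] w 0.0016672100547249229
side hub shift px (x,y) 0.25 0.25 0.961
[-0.22369047 -2.35733068]
```

Request:
send_rows --rows '[{"x": -0.0009, "y": -0.0035, "z": 0, "wx": 0, "wy": 0, "wz": 0.0067, "hand": -1}, {"x": -0.0009, "y": -0.0035, "z": 0, "wx": 0, "wy": 0, "wz": 0.0067, "hand": -1}, {"x": -0.0009, "y": -0.0035, "z": 0, "wx": 0, "wy": 0, "wz": 0.0067, "hand": -1}, {"x": -0.0009, "y": -0.0035, "z": 0, "wx": 0, "wy": 0, "wz": 0.0067, "hand": -1}, {"x": -0.0009, "y": -0.0035, "z": 0, "wx": 0, "wy": 0, "wz": 0.0067, "hand": -1}, {"x": -0.0009, "y": -0.0035, "z": 0, "wx": 0, "wy": 0, "wz": 0.0067, "hand": -1}, {"x": -0.0009, "y": -0.0035, "z": 0, "wx": 0, "wy": 0, "wz": 0.0067, "hand": -1}, {"x": -0.0009, "y": -0.0035, "z": 0, "wx": 0, "wy": 0, "wz": 0.0067, "hand": -1}, {"x": -0.0009, "y": -0.0035, "z": 0, "wx": 0, "wy": 0, "wz": 0.0067, "hand": -1}, {"x": -0.0009, "y": -0.0035, "z": 0, "wx": 0, "wy": 0, "wz": 0.0067, "hand": -1}]'

```text
time: 5.35
tool_pos: [0.5368, 0.0211, 0.1953]
tool_rot: [-0.0, 0.992, -0.128, -0.0]
contact_force: [0.3, -0.3, 0.0]
gripper_width: -0.001
grasp_force: 0.1
```

```bash
python3 look.py 2
```

```text
t 5.35 pos [0.5368 0.0211 0.1953] toolx yaw -14.76 zax [-0.  0. -1.] hub in tool [ 0.1003 -0.0261  0.1953] F [ 0.3 -0.3  0. ] T [-0.03 -0.01 -0.02] w -0.0012876581983319064
side hub shift px (x,y) 0.0 0.0 0.956
```

Request:
send_rows --rows '[{"x": -0.0009, "y": -0.0035, "z": 0, "wx": 0, "wy": 0, "wz": 0.0067, "hand": -1}, {"x": -0.0009, "y": -0.0035, "z": 0, "wx": 0, "wy": 0, "wz": 0.0067, "hand": -1}, {"x": -0.0009, "y": -0.0035, "z": 0, "wx": 0, "wy": 0, "wz": 0.0067, "hand": -1}, {"x": -0.0009, "y": -0.0035, "z": 0, "wx": 0, "wy": 0, "wz": 0.0067, "hand": -1}, {"x": -0.0009, "y": -0.0035, "z": 0, "wx": 0, "wy": 0, "wz": 0.0067, "hand": -1}, {"x": -0.0009, "y": -0.0035, "z": 0, "wx": 0, "wy": 0, "wz": 0.0067, "hand": -1}, {"x": -0.0009, "y": -0.0035, "z": 0, "wx": 0, "wy": 0, "wz": 0.0067, "hand": -1}, {"x": -0.0009, "y": -0.0035, "z": 0, "wx": 0, "wy": 0, "wz": 0.0067, "hand": -1}, {"x": -0.0009, "y": -0.0035, "z": 0, "wx": 0, "wy": 0, "wz": 0.0067, "hand": -1}, {"x": -0.0009, "y": -0.0035, "z": 0, "wx": 0, "wy": 0, "wz": 0.0067, "hand": -1}]'

```text
time: 6.28
tool_pos: [0.5369, 0.0265, 0.1953]
tool_rot: [0.0, 0.988, -0.155, -0.0]
contact_force: [-0.0, -0.7, 0.2]
gripper_width: 0.002
grasp_force: 0.1
```

```bash
python3 look.py 3
```

```text
t 6.28 pos [0.5369 0.0265 0.1953] toolx yaw -17.78 zax [-0.  0. -1.] hub in tool [ 0.1003 -0.0261  0.1953] F [-0.  -0.7  0.2] T [-0.02 -0.05 -0.01] w 0.0024928765704295636
side hub shift px (x,y) 0.0 0.25 0.948
```

```bash
python3 -c "
import cv2,numpy as np
w=cv2.imread('pics/k3w.png');d=cv2.imread('pics/k3d.png')[190:300,230:350]
cv2.imwrite('pics/k3.png',np.hstack([cv2.resize(w,(400,300)),cv2.resize(d,(328,300))]))"
```

```text
(no output)
```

View pics/k3.png

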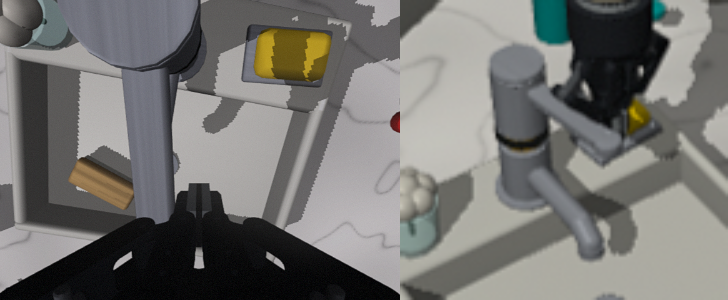

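The lever follows the fingers and still stands high. I'll keep turning in 3° steps.

Request:
send_rows --rows '[{"x": -0.0009, "y": -0.0035, "z": 0, "wx": 0, "wy": 0, "wz": 0.0067, "hand": -1}, {"x": -0.0009, "y": -0.0035, "z": 0, "wx": 0, "wy": 0, "wz": 0.0067, "hand": -1}, {"x": -0.0009, "y": -0.0035, "z": 0, "wx": 0, "wy": 0, "wz": 0.0067, "hand": -1}, {"x": -0.0009, "y": -0.0035, "z": 0, "wx": 0, "wy": 0, "wz": 0.0067, "hand": -1}, {"x": -0.0009, "y": -0.0035, "z": 0, "wx": 0, "wy": 0, "wz": 0.0067, "hand": -1}, {"x": -0.0009, "y": -0.0035, "z": 0, "wx": 0, "wy": 0, "wz": 0.0067, "hand": -1}, {"x": -0.0009, "y": -0.0035, "z": 0, "wx": 0, "wy": 0, "wz": 0.0067, "hand": -1}, {"x": -0.0009, "y": -0.0035, "z": 0, "wx": 0, "wy": 0, "wz": 0.0067, "hand": -1}, {"x": -0.0009, "y": -0.0035, "z": 0, "wx": 0, "wy": 0, "wz": 0.0067, "hand": -1}, {"x": -0.0009, "y": -0.0035, "z": 0, "wx": 0, "wy": 0, "wz": 0.0067, "hand": -1}]'

```text
time: 7.22
tool_pos: [0.5374, 0.0319, 0.1953]
tool_rot: [0.0, 0.984, -0.18, -0.0]
contact_force: [0.1, -0.4, -0.2]
gripper_width: 0.001
grasp_force: 0.1
```

```bash
python3 look.py 4
```

```text
t 7.22 pos [0.5374 0.0319 0.1953] toolx yaw -20.79 zax [-0. -0. -1.] hub in tool [ 0.1003 -0.0262  0.1953] F [ 0.1 -0.4 -0.2] T [-0.05  0.02 -0.09] w 0.0010249403498372202
side hub shift px (x,y) 0.0 0.25 0.928
```

Request:
send_rows --rows '[{"x": -0.0009, "y": -0.0035, "z": 0, "wx": 0, "wy": 0, "wz": 0.0067, "hand": -1}, {"x": -0.0009, "y": -0.0035, "z": 0, "wx": 0, "wy": 0, "wz": 0.0067, "hand": -1}, {"x": -0.0009, "y": -0.0035, "z": 0, "wx": 0, "wy": 0, "wz": 0.0067, "hand": -1}, {"x": -0.0009, "y": -0.0035, "z": 0, "wx": 0, "wy": 0, "wz": 0.0067, "hand": -1}, {"x": -0.0009, "y": -0.0035, "z": 0, "wx": 0, "wy": 0, "wz": 0.0067, "hand": -1}, {"x": -0.0009, "y": -0.0035, "z": 0, "wx": 0, "wy": 0, "wz": 0.0067, "hand": -1}, {"x": -0.0009, "y": -0.0035, "z": 0, "wx": 0, "wy": 0, "wz": 0.0067, "hand": -1}, {"x": -0.0009, "y": -0.0035, "z": 0, "wx": 0, "wy": 0, "wz": 0.0067, "hand": -1}, {"x": -0.0009, "y": -0.0035, "z": 0, "wx": 0, "wy": 0, "wz": 0.0067, "hand": -1}, {"x": -0.0009, "y": -0.0035, "z": 0, "wx": 0, "wy": 0, "wz": 0.0067, "hand": -1}]'

```text
time: 8.15
tool_pos: [0.5381, 0.0373, 0.1953]
tool_rot: [0.0, 0.978, -0.206, -0.0]
contact_force: [0.1, 1.0, -0.9]
gripper_width: 0.0
grasp_force: 0.1
```

```bash
python3 look.py 5
```

```text
t 8.15 pos [0.5381 0.0373 0.1953] toolx yaw -23.81 zax [-0.  0. -1.] hub in tool [ 0.1003 -0.0262  0.1953] F [ 0.1  1.  -0.9] T [ 0.02 -0.01  0.02] w 0.0004075296700549936
side hub shift px (x,y) -0.25 0.0 0.9
```

Request:
send_rows --rows '[{"x": -0.0009, "y": -0.0035, "z": 0, "wx": 0, "wy": 0, "wz": 0.0067, "hand": -1}, {"x": -0.0009, "y": -0.0035, "z": 0, "wx": 0, "wy": 0, "wz": 0.0067, "hand": -1}, {"x": -0.0009, "y": -0.0035, "z": 0, "wx": 0, "wy": 0, "wz": 0.0067, "hand": -1}, {"x": -0.0009, "y": -0.0035, "z": 0, "wx": 0, "wy": 0, "wz": 0.0067, "hand": -1}, {"x": -0.0009, "y": -0.0035, "z": 0, "wx": 0, "wy": 0, "wz": 0.0067, "hand": -1}, {"x": -0.0009, "y": -0.0035, "z": 0, "wx": 0, "wy": 0, "wz": 0.0067, "hand": -1}, {"x": -0.0009, "y": -0.0035, "z": 0, "wx": 0, "wy": 0, "wz": 0.0067, "hand": -1}, {"x": -0.0009, "y": -0.0035, "z": 0, "wx": 0, "wy": 0, "wz": 0.0067, "hand": -1}, {"x": -0.0009, "y": -0.0035, "z": 0, "wx": 0, "wy": 0, "wz": 0.0067, "hand": -1}, {"x": -0.0009, "y": -0.0035, "z": 0, "wx": 0, "wy": 0, "wz": 0.0067, "hand": -1}]'

```text
time: 9.08
tool_pos: [0.5391, 0.0426, 0.1953]
tool_rot: [0.0, 0.973, -0.232, -0.0]
contact_force: [0.7, -1.1, -0.5]
gripper_width: -0.001
grasp_force: 0.1
```

```bash
python3 look.py 6
```

```text
t 9.08 pos [0.5391 0.0426 0.1953] toolx yaw -26.82 zax [-0. -0. -1.] hub in tool [ 0.1003 -0.0263  0.1953] F [ 0.7 -1.1 -0.5] T [ 0.01 -0.01  0.  ] w -0.0006384406444948223
side hub shift px (x,y) -0.25 0.0 0.896
```

Request:
send_rows --rows '[{"x": -0.0009, "y": -0.0035, "z": 0, "wx": 0, "wy": 0, "wz": 0.0067, "hand": -1}, {"x": -0.0009, "y": -0.0035, "z": 0, "wx": 0, "wy": 0, "wz": 0.0067, "hand": -1}, {"x": -0.0009, "y": -0.0035, "z": 0, "wx": 0, "wy": 0, "wz": 0.0067, "hand": -1}, {"x": -0.0009, "y": -0.0035, "z": 0, "wx": 0, "wy": 0, "wz": 0.0067, "hand": -1}, {"x": -0.0009, "y": -0.0035, "z": 0, "wx": 0, "wy": 0, "wz": 0.0067, "hand": -1}, {"x": -0.0009, "y": -0.0035, "z": 0, "wx": 0, "wy": 0, "wz": 0.0067, "hand": -1}, {"x": -0.0009, "y": -0.0035, "z": 0, "wx": 0, "wy": 0, "wz": 0.0067, "hand": -1}, {"x": -0.0009, "y": -0.0035, "z": 0, "wx": 0, "wy": 0, "wz": 0.0067, "hand": -1}, {"x": -0.0009, "y": -0.0035, "z": 0, "wx": 0, "wy": 0, "wz": 0.0067, "hand": -1}, {"x": -0.0009, "y": -0.0035, "z": 0, "wx": 0, "wy": 0, "wz": 0.0067, "hand": -1}]'

```text
time: 10.02
tool_pos: [0.5404, 0.0479, 0.1953]
tool_rot: [-0.0, 0.966, -0.257, -0.0]
contact_force: [-0.4, 0.6, -0.7]
gripper_width: 0.001
grasp_force: 0.1
```

```bash
python3 look.py 7; python3 -c "
import cv2,numpy as np
rows=[]
for k in range(1,8):
    w=cv2.imread(f'pics/k{k}w.png'); g=w[250,150:300].astype(int).mean(1); d=np.abs(g[3:]-g[:-3]); print(k,[int(i)+151 for i in np.argsort(-d)[:6]])
"
```

```text
t 10.02 pos [0.5404 0.0479 0.1953] toolx yaw -29.84 zax [-0.  0. -1.] hub in tool [ 0.1003 -0.0263  0.1953] F [-0.4  0.6 -0.7] T [-0.08 -0.    0.  ] w 0.0011295947256557569
side hub shift px (x,y) -0.25 0.25 0.889
1 [277, 278, 199, 276, 198, 208]
2 [277, 276, 198, 199, 207, 208]
3 [197, 198, 284, 276, 207, 285]
4 [206, 291, 158, 292, 157, 276]
5 [196, 172, 171, 195, 206, 283]
6 [195, 187, 194, 205, 206, 291]
7 [155, 275, 156, 206, 274, 154]
```

Request:
send_rows --rows '[{"x": -0.0009, "y": -0.0035, "z": 0, "wx": 0, "wy": 0, "wz": 0.0067, "hand": -1}, {"x": -0.0009, "y": -0.0035, "z": 0, "wx": 0, "wy": 0, "wz": 0.0067, "hand": -1}, {"x": -0.0009, "y": -0.0035, "z": 0, "wx": 0, "wy": 0, "wz": 0.0067, "hand": -1}, {"x": -0.0009, "y": -0.0035, "z": 0, "wx": 0, "wy": 0, "wz": 0.0067, "hand": -1}, {"x": -0.0009, "y": -0.0035, "z": 0, "wx": 0, "wy": 0, "wz": 0.0067, "hand": -1}, {"x": -0.0009, "y": -0.0035, "z": 0, "wx": 0, "wy": 0, "wz": 0.0067, "hand": -1}, {"x": -0.0009, "y": -0.0035, "z": 0, "wx": 0, "wy": 0, "wz": 0.0067, "hand": -1}, {"x": -0.0009, "y": -0.0035, "z": 0, "wx": 0, "wy": 0, "wz": 0.0067, "hand": -1}, {"x": -0.0009, "y": -0.0035, "z": 0, "wx": 0, "wy": 0, "wz": 0.0067, "hand": -1}, {"x": -0.0009, "y": -0.0035, "z": 0, "wx": 0, "wy": 0, "wz": 0.0067, "hand": -1}]'

```text
time: 10.95
tool_pos: [0.542, 0.0531, 0.1953]
tool_rot: [-0.0, 0.959, -0.283, -0.0]
contact_force: [-0.5, 0.3, -0.7]
gripper_width: -0.001
grasp_force: 0.0
```

```bash
python3 look.py 8; python3 -c "
import cv2,numpy as np
w=cv2.imread('pics/k8w.png');d=cv2.imread('pics/k8d.png')[190:300,230:350]
cv2.imwrite('pics/k8.png',np.hstack([cv2.resize(w,(400,300)),cv2.resize(d,(328,300))]))"
```

```text
t 10.95 pos [0.542  0.0531 0.1953] toolx yaw -32.86 zax [ 0.  0. -1.] hub in tool [ 0.1002 -0.0263  0.1953] F [-0.5  0.3 -0.7] T [ 0.06 -0.01  0.03] w -0.0005719479313540045
side hub shift px (x,y) -0.5 0.0 0.823
```

View pics/k8.png

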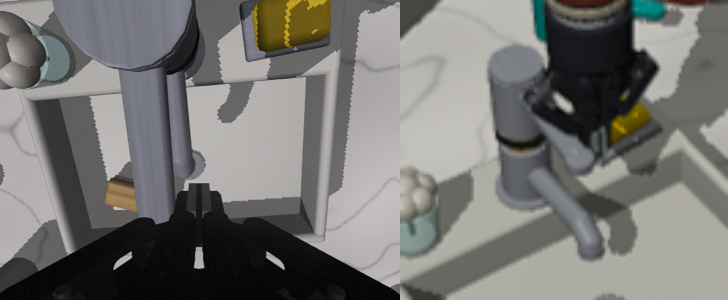

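The lever is now about 6° past the spout and still high. On to the rest of the range.

Request:
send_rows --rows '[{"x": -0.0009, "y": -0.0035, "z": 0, "wx": 0, "wy": 0, "wz": 0.0067, "hand": -1}, {"x": -0.0009, "y": -0.0035, "z": 0, "wx": 0, "wy": 0, "wz": 0.0067, "hand": -1}, {"x": -0.0009, "y": -0.0035, "z": 0, "wx": 0, "wy": 0, "wz": 0.0067, "hand": -1}, {"x": -0.0009, "y": -0.0035, "z": 0, "wx": 0, "wy": 0, "wz": 0.0067, "hand": -1}, {"x": -0.0009, "y": -0.0035, "z": 0, "wx": 0, "wy": 0, "wz": 0.0067, "hand": -1}, {"x": -0.0009, "y": -0.0035, "z": 0, "wx": 0, "wy": 0, "wz": 0.0067, "hand": -1}, {"x": -0.0009, "y": -0.0035, "z": 0, "wx": 0, "wy": 0, "wz": 0.0067, "hand": -1}, {"x": -0.0009, "y": -0.0035, "z": 0, "wx": 0, "wy": 0, "wz": 0.0067, "hand": -1}, {"x": -0.0009, "y": -0.0035, "z": 0, "wx": 0, "wy": 0, "wz": 0.0067, "hand": -1}, {"x": -0.0009, "y": -0.0035, "z": 0, "wx": 0, "wy": 0, "wz": 0.0067, "hand": -1}]'

```text
time: 11.88
tool_pos: [0.5438, 0.0582, 0.1953]
tool_rot: [0.0, 0.951, -0.308, -0.0]
contact_force: [0.2, 0.1, 0.4]
gripper_width: 0.001
grasp_force: 0.2
```

```bash
python3 look.py 9
```

```text
t 11.88 pos [0.5438 0.0582 0.1953] toolx yaw -35.87 zax [-0. -0. -1.] hub in tool [ 0.1002 -0.0263  0.1953] F [0.2 0.1 0.4] T [-0.03  0.05  0.  ] w 0.0008515180579054467
side hub shift px (x,y) -0.25 1.0 0.676
```

```bash
cat > wm.py <<'E'
import cv2,sys
from h import *
def sh(a,b,y,x):
    f=4;u=lambda i:cv2.resize(i,None,fx=f,fy=f,interpolation=2)
    m=cv2.matchTemplate(u(b[y[0]-10 if y[0]>10 else 0:y[1]+10,x[0]-10:x[1]+10]),u(a[y[0]:y[1],x[0]:x[1]]),3 if 0 else cv2.TM_CCOEFF_NORMED)
    _,v,_,p=cv2.minMaxLoc(m);return p[0]/f-10,p[1]/f-min(10,y[0]),round(v,3)
k=sys.argv[1]
a=cv2.imread('pics/a.png');s=grab_frame('scene');cv2.imwrite(f'pics/k{k}s.png',s)
print('scene hub',sh(a,s,(232,262),(334,362)),'expect drop px',(proj('scene',np.r_[AX,.233])-proj('scene',np.r_[AX,.241]))[1])
w8=cv2.imread('pics/k8w.png');w=cv2.imread(f'pics/k{k}w.png')
print('wrist hub vs k8',sh(w8,w,(60,200),(180,340)))
E
python3 wm.py 9
```

```text
scene hub (0.0, 1.75, 0.905) expect drop px 2.3488493088370603
wrist hub vs k8 (3.75, -2.75, 0.95)
```

```bash
python3 -c "
import cv2,numpy as np
for n in('pics/a.png','pics/k9s.png'):
    i=cv2.imread(n); print(i[225:240,344:352].mean((1,2)).astype(int).tolist(), i[254:276,344:352].mean((1,2)).astype(int).tolist())
for k in (6,7,8,9):
    i=cv2.imread(f'pics/k{k}w.png'); print(k,i[100:125,215:225].mean((1,2)).astype(int).tolist(), i[250,180:290].mean(1).astype(int)[::3].tolist())
"
```

```text
[182, 177, 169, 158, 134, 99, 84, 114, 126, 126, 126, 126, 126, 126, 126] [64, 63, 64, 64, 63, 63, 63, 63, 63, 62, 62, 63, 63, 50, 28, 20, 26, 58, 78, 72, 64, 63]
[118, 130, 138, 137, 129, 116, 113, 114, 115, 121, 130, 132, 132, 132, 132] [67, 67, 66, 66, 66, 66, 66, 66, 66, 65, 65, 65, 65, 64, 65, 41, 26, 58, 82, 75, 67, 66]
6 [122, 122, 121, 121, 121, 108, 81, 63, 59, 77, 87, 69, 55, 69, 116, 125, 125, 124, 124, 123, 122, 124, 123, 123, 122] [186, 183, 189, 105, 113, 157, 187, 183, 187, 111, 114, 112, 119, 118, 124, 122, 113, 116, 118, 114, 111, 120, 119, 117, 120, 122, 121, 107, 92, 75, 64, 48, 106, 99, 85, 71, 60]
7 [124, 123, 124, 123, 125, 123, 104, 78, 62, 64, 82, 85, 64, 55, 90, 124, 127, 126, 124, 125, 125, 125, 125, 126, 124] [187, 188, 186, 188, 185, 184, 187, 185, 187, 125, 112, 119, 119, 122, 128, 125, 120, 118, 123, 118, 117, 116, 119, 118, 122, 120, 122, 111, 87, 78, 65, 48, 124, 120, 114, 106, 100]
8 [123, 123, 123, 126, 125, 126, 124, 109, 82, 62, 71, 80, 78, 60, 59, 120, 129, 126, 126, 126, 126, 125, 125, 126, 126] [186, 188, 185, 189, 188, 189, 185, 184, 185, 171, 115, 115, 118, 124, 124, 125, 121, 118, 124, 120, 118, 119, 124, 120, 123, 120, 123, 114, 92, 84, 64, 49, 103, 125, 130, 133, 119]
9 [124, 126, 127, 127, 112, 86, 67, 71, 95, 75, 80, 114, 124, 125, 124, 123, 124, 125, 124, 124, 124, 123, 124, 126, 124] [188, 185, 187, 188, 189, 187, 187, 184, 186, 186, 190, 148, 119, 118, 123, 126, 126, 125, 120, 121, 121, 119, 121, 119, 118, 120, 122, 118, 114, 90, 80, 62, 48, 99, 116, 123, 129]
```

The scene view shows the hub's lower edge has come down about 2 px (roughly 7 mm), and the black gap has shrunk from rows 267–270 to 269–270. So it has meshed, about 8–9° past the spout. Now I back off and go over the hub.

Request:
send_rows --rows '[{"x": 0, "y": 0.1, "z": 0, "wx": 0, "wy": 0, "wz": 0, "hand": -1}, {"x": 0, "y": 0, "z": -0.25, "wx": 0, "wy": 0, "wz": 0, "hand": -1}, {"x": 0, "y": 0, "z": -0.25, "wx": 0, "wy": 0, "wz": 0, "hand": -1}, {"x": 0.167, "y": -0.069, "z": 0, "wx": 0, "wy": 0, "wz": 0, "hand": -1}, {"x": 0.167, "y": -0.069, "z": 0, "wx": 0, "wy": 0, "wz": 0, "hand": -1}, {"x": 0.167, "y": -0.069, "z": 0, "wx": 0, "wy": 0, "wz": 0, "hand": -1}, {"x": 0.167, "y": -0.069, "z": 0, "wx": 0, "wy": 0, "wz": 0, "hand": -1}, {"x": 0, "y": 0, "z": 0.1, "wx": 0, "wy": 0, "wz": 0, "hand": -1}, {"x": 0, "y": 0, "z": 0, "wx": 0, "wy": 0, "wz": 0, "hand": -1}, {"x": 0, "y": 0, "z": 0, "wx": 0, "wy": 0, "wz": 0, "hand": -1}]'

```text
time: 12.87
tool_pos: [0.6389, 0.0206, 0.2533]
tool_rot: [0.0, 0.951, -0.308, -0.002]
contact_force: [-1.0, -0.0, -0.1]
gripper_width: -0.002
grasp_force: 0.0
```

```bash
python3 look.py 10; python3 -c "
import cv2,numpy as np
from h import *
s=grab_frame('scene');cv2.imwrite('pics/k10s.png',s)
d=cv2.imread('pics/k10d.png')[180:300,225:345]
cv2.imwrite('pics/k10.png',np.hstack([cv2.resize(s[190:310,285:415],(433,400)),cv2.resize(d,(360,400))]))"
```

```text
t 12.87 pos [0.6389 0.0206 0.2533] toolx yaw -35.86 zax [-0.004  0.    -1.   ] hub in tool [ 0.002  -0.0016  0.2533] F [-1.  -0.  -0.1] T [0.03 0.02 0.08] w -0.001977045001547168
side hub shift px (x,y) 1.0 12.0 0.429
```

View pics/k10.png

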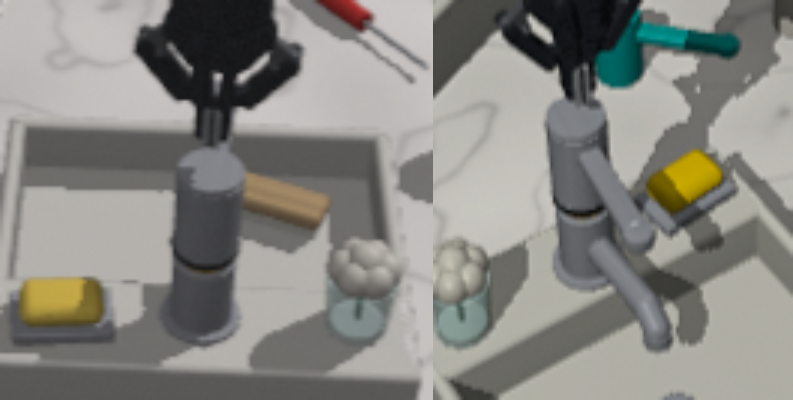

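Both views show the handle dropped, with only a thin dark line left above the ring and the lever close to the spout's direction. The fingers are over the hub top, so I press gently.

Request:
send_rows --rows '[{"x": 0.013, "y": -0.01, "z": 0.016, "wx": 0, "wy": 0, "wz": 0, "hand": -1}, {"x": 0, "y": 0, "z": 0.016, "wx": 0, "wy": 0, "wz": 0, "hand": -1}, {"x": 0, "y": 0, "z": 0.016, "wx": 0, "wy": 0, "wz": 0, "hand": -1}, {"x": 0, "y": 0, "z": 0.016, "wx": 0, "wy": 0, "wz": 0, "hand": -1}, {"x": 0, "y": 0, "z": 0.016, "wx": 0, "wy": 0, "wz": 0, "hand": -1}, {"x": 0, "y": 0, "z": 0.016, "wx": 0, "wy": 0, "wz": 0, "hand": -1}, {"x": 0, "y": 0, "z": 0.016, "wx": 0, "wy": 0, "wz": 0, "hand": -1}, {"x": 0, "y": 0, "z": 0.016, "wx": 0, "wy": 0, "wz": 0, "hand": -1}, {"x": 0, "y": 0, "z": 0.016, "wx": 0, "wy": 0, "wz": 0, "hand": -1}, {"x": 0, "y": 0, "z": 0.016, "wx": 0, "wy": 0, "wz": 0, "hand": -1}]'

```text
time: 13.85
tool_pos: [0.6432, 0.021, 0.2321]
tool_rot: [-0.0, 0.951, -0.308, 0.0]
contact_force: [-2.2, 0.8, 6.7]
gripper_width: 0.001
grasp_force: 3.2
```

Request:
send_rows --rows '[{"x": 0, "y": 0, "z": 0.005, "wx": 0, "wy": 0, "wz": 0, "hand": -1}, {"x": 0, "y": 0, "z": 0.005, "wx": 0, "wy": 0, "wz": 0, "hand": -1}, {"x": 0, "y": 0, "z": 0.005, "wx": 0, "wy": 0, "wz": 0, "hand": -1}, {"x": 0, "y": 0, "z": 0.005, "wx": 0, "wy": 0, "wz": 0, "hand": -1}, {"x": 0, "y": 0, "z": 0, "wx": 0, "wy": 0, "wz": 0, "hand": -1}, {"x": 0, "y": 0, "z": 0, "wx": 0, "wy": 0, "wz": 0, "hand": -1}, {"x": 0, "y": 0, "z": 0, "wx": 0, "wy": 0, "wz": 0, "hand": -1}, {"x": 0, "y": 0, "z": 0, "wx": 0, "wy": 0, "wz": 0, "hand": -1}, {"x": 0, "y": 0, "z": 0, "wx": 0, "wy": 0, "wz": 0, "hand": -1}, {"x": 0, "y": 0, "z": 0, "wx": 0, "wy": 0, "wz": 0, "hand": -1}]'

```text
time: 14.68
tool_pos: [0.6432, 0.021, 0.23]
tool_rot: [-0.0, 0.952, -0.308, 0.001]
contact_force: [-1.8, 0.6, 5.6]
gripper_width: -0.0
grasp_force: 2.6
```

Request:
send_rows --rows '[{"x": 0, "y": 0, "z": 0.006, "wx": 0, "wy": 0, "wz": 0, "hand": -1}, {"x": 0, "y": 0, "z": 0.006, "wx": 0, "wy": 0, "wz": 0, "hand": -1}, {"x": 0, "y": 0, "z": 0.006, "wx": 0, "wy": 0, "wz": 0, "hand": -1}, {"x": 0, "y": 0, "z": 0.006, "wx": 0, "wy": 0, "wz": 0, "hand": -1}, {"x": 0, "y": 0, "z": 0.006, "wx": 0, "wy": 0, "wz": 0, "hand": -1}, {"x": 0, "y": 0, "z": 0.006, "wx": 0, "wy": 0, "wz": 0, "hand": -1}, {"x": 0, "y": 0, "z": 0, "wx": 0, "wy": 0, "wz": 0, "hand": -1}, {"x": 0, "y": 0, "z": 0, "wx": 0, "wy": 0, "wz": 0, "hand": -1}, {"x": 0, "y": 0, "z": 0, "wx": 0, "wy": 0, "wz": 0, "hand": -1}, {"x": 0, "y": 0, "z": 0, "wx": 0, "wy": 0, "wz": 0, "hand": -1}]'

```text
time: 15.52
tool_pos: [0.6432, 0.021, 0.2246]
tool_rot: [-0.0, 0.952, -0.308, 0.001]
contact_force: [-3.0, 0.8, 6.0]
gripper_width: 0.003
grasp_force: 2.7
```

Request:
send_rows --rows '[{"x": 0, "y": 0, "z": 0.005, "wx": 0, "wy": 0, "wz": 0, "hand": -1}, {"x": 0, "y": 0, "z": 0.005, "wx": 0, "wy": 0, "wz": 0, "hand": -1}, {"x": 0, "y": 0, "z": 0.005, "wx": 0, "wy": 0, "wz": 0, "hand": -1}, {"x": 0, "y": 0, "z": 0.005, "wx": 0, "wy": 0, "wz": 0, "hand": -1}, {"x": 0, "y": 0, "z": 0, "wx": 0, "wy": 0, "wz": 0, "hand": -1}, {"x": 0, "y": 0, "z": 0, "wx": 0, "wy": 0, "wz": 0, "hand": -1}, {"x": 0, "y": 0, "z": 0, "wx": 0, "wy": 0, "wz": 0, "hand": -1}, {"x": 0, "y": 0, "z": 0, "wx": 0, "wy": 0, "wz": 0, "hand": -1}, {"x": 0, "y": 0, "z": 0, "wx": 0, "wy": 0, "wz": 0, "hand": -1}, {"x": 0, "y": 0, "z": 0, "wx": 0, "wy": 0, "wz": 0, "hand": -1}]'

```text
time: 16.35
tool_pos: [0.6434, 0.021, 0.224]
tool_rot: [-0.0, 0.952, -0.308, 0.001]
contact_force: [-6.2, 0.1, 12.7]
gripper_width: -0.001
grasp_force: 6.2
```

Request:
send_rows --rows '[{"x": 0, "y": 0, "z": 0.005, "wx": 0, "wy": 0, "wz": 0, "hand": -1}, {"x": 0, "y": 0, "z": 0.005, "wx": 0, "wy": 0, "wz": 0, "hand": -1}, {"x": 0, "y": 0, "z": 0.005, "wx": 0, "wy": 0, "wz": 0, "hand": -1}, {"x": 0, "y": 0, "z": 0.005, "wx": 0, "wy": 0, "wz": 0, "hand": -1}, {"x": 0, "y": 0, "z": 0, "wx": 0, "wy": 0, "wz": 0, "hand": -1}, {"x": 0, "y": 0, "z": 0, "wx": 0, "wy": 0, "wz": 0, "hand": -1}, {"x": 0, "y": 0, "z": 0, "wx": 0, "wy": 0, "wz": 0, "hand": -1}, {"x": 0, "y": 0, "z": 0, "wx": 0, "wy": 0, "wz": 0, "hand": -1}, {"x": 0, "y": 0, "z": 0, "wx": 0, "wy": 0, "wz": 0, "hand": -1}, {"x": 0, "y": 0, "z": 0, "wx": 0, "wy": 0, "wz": 0, "hand": -1}]'

```text
time: 17.18
tool_pos: [0.6434, 0.021, 0.2239]
tool_rot: [-0.0, 0.952, -0.308, 0.002]
contact_force: [-10.6, 0.9, 21.4]
gripper_width: 0.001
grasp_force: 10.6
```

There is a hard stop at z = 0.2239 with 21 N. The expected home height is 0.224. Retreat and check.

Request:
send_rows --rows '[{"x": 0, "y": 0, "z": -0.05, "wx": 0, "wy": 0, "wz": 0, "hand": -1}, {"x": 0, "y": 0, "z": -0.15, "wx": 0, "wy": 0, "wz": 0, "hand": -1}, {"x": 0, "y": 0, "z": -0.2, "wx": 0, "wy": 0, "wz": 0, "hand": -1}, {"x": 0, "y": 0, "z": -0.2, "wx": 0, "wy": 0, "wz": 0, "hand": -1}, {"x": 0, "y": 0, "z": -0.2, "wx": 0, "wy": 0, "wz": 0, "hand": -1}, {"x": 0, "y": 0, "z": -0.1, "wx": 0, "wy": 0, "wz": 0, "hand": -1}, {"x": 0, "y": 0, "z": 0, "wx": 0, "wy": 0, "wz": 0, "hand": -1}, {"x": 0, "y": 0, "z": 0, "wx": 0, "wy": 0, "wz": 0, "hand": -1}, {"x": 0, "y": 0, "z": 0, "wx": 0, "wy": 0, "wz": 0, "hand": -1}, {"x": 0, "y": 0, "z": 0, "wx": 0, "wy": 0, "wz": 0, "hand": -1}]'

```text
time: 18.02
tool_pos: [0.642, 0.021, 0.3484]
tool_rot: [0.001, 0.951, -0.308, -0.002]
contact_force: [-0.4, -1.3, 0.2]
gripper_width: 0.0
grasp_force: 0.0
```

```bash
python3 -c "
import cv2,numpy as np
from h import *
where()
s=grab_frame('scene');d=grab_frame('side')[180:300,225:345]
cv2.imwrite('pics/f.png',np.hstack([cv2.resize(s[190:310,285:415],(433,400)),cv2.resize(d,(360,400))]))"
```

```text
t 18.02 pos [0.642  0.021  0.3484] toolx yaw -35.84 zax [-0.005  0.    -1.   ] hub in tool [3.000e-04 2.000e-04 3.484e-01] F [-0.4 -1.3  0.2] T [ 0.01  0.03 -0.01] w 0.00019585574402429724
```

View pics/f.png

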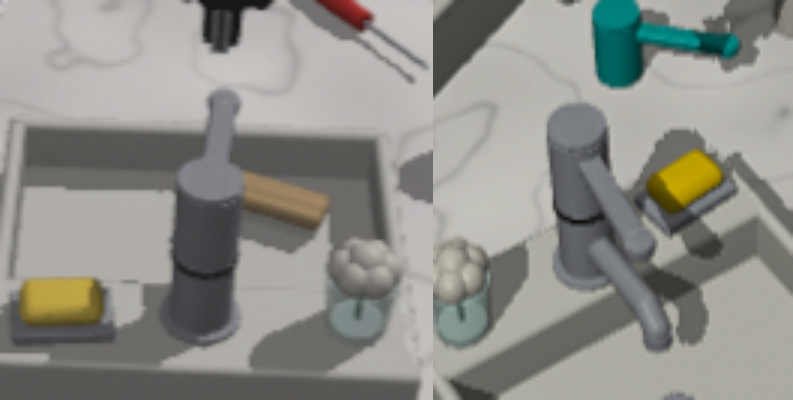

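The handle sits flush on the ring with no brass showing, the lever lies nearly along the spout, and the soap, posy and nail brush have not moved.

```bash
python3 -c "
from plant import job_done
print(job_done())"
```

```text
the job is handed in; nothing more can be done
None
```

The job is handed in at about 18 s: the lever was turned the short way until the splines meshed, about 8–9° past the spout, and the hub was pressed to a hard stop at the home height, with nothing else seen to move.

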